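Load the shoe last under the toe press

ROBOT

A 6-joint arm with a two-finger parallel gripper is mounted at the origin on the work surface. World frame = base frame: x ahead of the robot, y to its left, z up, the work surface at z = 0. Lengths are in m, angles in degrees, forces in N, time in s.
With the tool pointing down it reaches from about 0.275 to 0.875 m from the base axis. Payload 12.5 kg.
Tool frame: the origin (TCP) lies at the very end of the fingers, on their centre line; the grasp point (between the pads) lies 19 mm behind it (r.grip_depth is the distance from the TCP to the grasp point, in m); z points along the fingers, y is the line along which they close (so a half turn about z gives the same grasp; the last joint's range is limited). The gripper opens to 85 mm and grips with 20 to 120 N. Pads are 22 mm wide; open, the fingers measure 114 mm over their backs; the gripper's body (76 mm by 85 mm) begins 54 mm behind the grasp point. The pads swing forward as they close: fully open they stand 13 mm farther back than shut.
Start: joints at [-81.624, 20.094, 94.641, -0, 65.266, -4.847], TCP at [0.126, -0.535, 0.231] pointing down, gripper open.
Joint ranges: [-157.81, 157.81], [-45, 120.19], [0.68, 151.7], [-89.99, 269.99], [4.06, 180], [-164.3, 164.3]. Speed limits (degrees/s): [127.2, 127.2, 159.86, 180, 180, 180].

INTERFACE

Orientations are given as a 3x3 rotation matrix whose columns are the frame's x, y, z axes.
In Python, from bench import r gives the robot as it stands.
- The arm moves only by the tool step_arm, never from a script. Its argument "increments" is a list of rows, each a list of 3 entries, a list of its own where there are three numbers: the closure, from -1 (fully open) to 1 (shut), so that 0 is half open, then the shift along the world's x, y, z in mm, then the turn about the world's z in rad. A call has 1 to 20 rows; each row is the pose to reach, as a shift and turn from the pose commanded when the call began; what a row does not reach only later rows make up. A row lasts 1/12 s, in which the tool goes at most 41.7 mm and 7.16 degrees, less where a joint would pass 70% of its speed; a pose out of reach is approached as far as the arm can. A call with a gripper value outside its range is refused whole. The fingers move at their own pace and stop on an object; "grip_force" is the grip in N (left out, the last holds). Time passes only in rows, so rows that repeat a pose let the fingers close. It gives the time, the measured TCP pose, the force, the opening and the grip force at its end, in the units of the state.
- r.state(): the state, without advancing time (a new reading comes with each control period).
- r.camera(name): name is "scene" or "top" or "wrist"; returns (picture, depth): 420x560x3 uint8, red, green, blue; 420x560 float32, m along the optical axis (not along the pixel's ray), 0 where there is no reading.
- r.camera_params(name): a dict with "intrinsics" (3x3 intrinsics, pixels), "origin" and "orientation" of the camera in the world. Camera axes: x right, y up, looking along -z (the intrinsics and any distortion apply to the point x, -y, -z); pixel columns grow to the right and rows downward; lengths in m; the calibration is good to about 2 mm. A picture is of the moment at which its call begins: read the wrist's pose just before it. camera_params takes no time and is no camera call; for the wrist camera it gives the pose at the moment of the call.
- r.close_job(): hands the job in; it is judged then, once.
The state is a dict: "t": time; "qpos": joint angles; "qvel": joint speeds; "effort": joint torques, N m; "tcp_pos": TCP position; "eef_rot": TCP orientation; "ft_force": force on the tool from outside, world axes, zero at the start; "moment": the same for the moment, N m; "grip_width": finger opening in m; "gripper_force": force on a finger pad.
Only numpy, scipy, OpenCV 4.12 (cv2) and the standard library are available. Lean on these libraries where they do the work, as an engineer would, in place of code of your own. Each camera call takes 0.05 s, during which the arm holds its last target. There are 200 camera calls.

TASK

Take the longer of the two wooden shoe lasts and put it in the small toe press: lay it flat on the press bed and feed it in toe first from the open front end, under the pressing pad and between the two posts, straight and centred, until its toe is up against the low stop bar behind the pad. Let go of it there, and leave the shorter last where it lies.

Things in the scene. Friction and masses are not known exactly. Their poses are not given: they have to be found in the camera images.
- long_last: Longer of two pale-wood shoe lasts, standing on its sole: 250 mm long, 84 wide, 98 high, about 0.38 kg. Origin on the sole plane below the neck's middle; x to the toe (toe tip x=+160, heel -90), z up. Grip the neck from above: upright block 42 mm wide (y), flat sides z=60 to 93, x=-60 to +25. Foot below it 60+ mm wide under z=55; from x=+80 to the toe at most 56 high.
- long_toe (a point): Toe tip of the longer last: x=+160 mm, y=0, z=15 mm in the last's frame. At the stop bar it lies at x=+45 mm, y=0 in the press's frame (the last's origin then at x=-115, y=0, z=18 mm).
- short_last: The other last, same wood and shape but smaller: 180 mm long, 73 wide, 88 high. Origin on the sole plane below its neck; x to its toe (toe tip at x=+115 mm). It must stay where it is.
- press: Green fixed bench press. Origin on the table below the pad's centre; x = feed direction, inwards from the open front; z up. mm: bed top z=18, x -215 to 95, 170 wide. Posts at x=0, 130 clear between. Black pad x +-27, y +-50, underside z=93 (75 over bed), does not move; crosshead x +-27, y +-100, top z=158; T-handle to z=216. Stop bar behind pad: face x=+45, y +-50, top z=45.

How it is judged (in metres and radians):
At the end, for the whole second after the job is handed in: The long last lies flat on the press bed (within 5 mm and 4.5 degrees), toe under the pad and within 17 mm of the stop bar and 25 mm of the centre line, its origin within 20 mm of that line, in line with the press within 11 degrees, at rest; the short last is within 30 mm of its start (x of long_toe in the frame of press between 0.028 and 0.05 m and y of long_toe in the frame of press between -0.025 and 0.025 m and y of long_last in the frame of press between -0.02 and 0.02 m and z of long_last in the frame of press between 0.013 and 0.023 m and angle between the x axis of long_last and the x axis of press, either way round below 0.2 rad and angle between long_last's own z axis and vertical below 0.08 rad and linear speed of long_last below 0.02 m/s and distance of short_last from where it was at the start of the episode below 0.03 m); the robot touches nothing.
It fails at once if the shorter last is moved by more than 30 mm (distance of short_last from where it was at the start of the episode above 0.03 m).
It also fails if it takes over 42 s, if anything falls off the work surface, if the arm or the gripper's body presses on something with over 40 N, if the wrist force passes 120 N, or if a joint passes its speed limit or range.

## Working session

There is one attempt and no reset: what is moved stays moved. The work goes in short steps, Python scripts to look and compute and a tool call to move; the robot and the scene stay as the last step left them, time stands still between calls to the robot, and variables do not carry over. Pictures are saved under pics/ and viewed, at most 10 in all, crops included, and the job is handed in when it is done.

Besides the shell and the picture viewer there is one more tool, called as a command line: name --argument value ..., lists and objects as JSON in quotes. step_arm: Moves the arm, as the interface text tells. Its arguments: {"type":"object","properties":{"increments":{"type":"array"},"grip_force":{"type":"number"}},"required":["increments"]}

```bash
mkdir -p pics; ls; cat > h.py <<'E'
import numpy as np, cv2
from bench import r
def world(name, depth, P=None):
    P=P or r.camera_params(name); K=np.array(P["intrinsics"])
    v,u=np.indices(depth.shape); 
    c=np.stack([(u-K[0,2])/K[0,0]*depth, -(v-K[1,2])/K[1,1]*depth, -depth],-1)
    return c@np.array(P["orientation"]).T+np.array(P["origin"])
def save(img,n): cv2.imwrite("pics/"+n,img[...,::-1])
E
python3 - <<'E'
from h import *
for n in("top","scene"):
    P=r.camera_params(n); p,d=r.camera(n); save(p,n+"0.png"); np.savez(n+"0.npz",p=p,d=d)
    print(n,P,(d==0).mean())
E
```

```text
pics
top {'intrinsics': array([[530.87953361,   0.        , 270.76054025],
       [  0.        , 530.87953361, 210.58701605],
       [  0.        ,   0.        ,   1.        ]]), 'origin': array([ 0.32605747, -0.05541975,  1.35219827]), 'orientation': array([[ 0.00889388,  0.9840247 , -0.17780968],
       [-0.99986981,  0.00635725, -0.01483065],
       [-0.01346335,  0.17791843,  0.98395313]])} 0.003860544217687075
scene {'intrinsics': array([[471.48275451,   0.        , 280.40139349],
       [  0.        , 471.48275451, 207.60945992],
       [  0.        ,   0.        ,   1.        ]]), 'origin': array([1.34357246, 0.39496747, 0.59894657]), 'orientation': array([[-0.46252464, -0.48393877,  0.74288237],
       [ 0.88651723, -0.24055093,  0.39524985],
       [-0.01257569,  0.84139082,  0.54028079]])} 0.004226190476190476
```

View pics/top0.png

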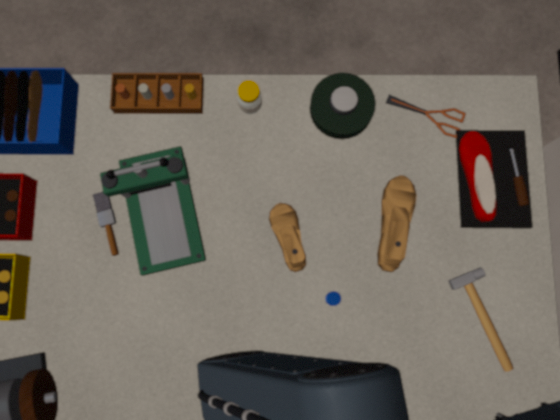

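View pics/scene0.png

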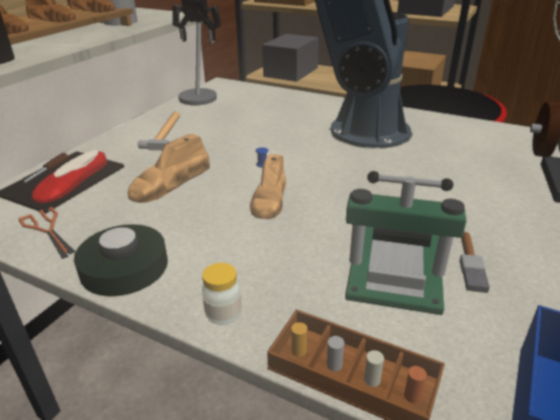

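The top view shows the long last at about (397,225) with its toe up at (400,182). The short last is at (288,237). The green press has its pad and crosshead at (145,170), and its open front edge runs from (140,272) to (203,260). The scene view agrees with this. Next I'll measure them.

```bash
cat > m.py <<'E'
from h import *
def pca(q):
    c,s,a=cv2.minAreaRect((q*1000).astype(np.float32)); return np.round(c,1),np.round(s,1),round(a,1)
for n in("top","scene"):
    f=np.load(n+"0.npz"); p,d=f["p"],f["d"]; W=world(n,d)
    hsv=cv2.cvtColor(p,cv2.COLOR_RGB2HSV)
    T=W[...,2]; print(n,"table z",np.median(T[(abs(W[...,0]-.45)<.03)&(abs(W[...,1]+.1)<.3)]))
    roi=(W[...,0]>.25)&(W[...,0]<.75)
    wood=((hsv[...,0]>8)&(hsv[...,0]<24)&(hsv[...,1]>80)&(T>.008)&roi).astype(np.uint8)
    k,l,s,c=cv2.connectedComponentsWithStats(wood)
    for i in range(1,k):
        if s[i,4]<400: continue
        q=W[l==i]; print("wood",s[i],"zmax",np.percentile(q[:,2],99).round(4),"foot",*pca(q[:,:2]))
        zm=np.percentile(q[:,2],99); t=q[q[:,2]>zm-.012]; print("  neck",*pca(t[:,:2]),len(t),t.mean(0).round(4))
    g=((hsv[...,0]>60)&(hsv[...,0]<90)&(hsv[...,1]>90)&roi&(W[...,1]>.1)&(W[...,1]<.5)).astype(np.uint8)
    q=W[(g>0)]
    for a,b in((.003,.03),(.13,.175)):
        t=q[(q[:,2]>a)&(q[:,2]<b)]; print("green",a,len(t),*pca(t[:,:2]),"z",np.median(t[:,2]).round(4))
        if n=="top": print(cv2.boxPoints(cv2.minAreaRect((t[:,:2]*1000).astype(np.float32))).round())
E
python3 m.py
```

```text
top table z 0.0011554541974531096
wood [ 378  176   38   96 2583] zmax 0.1022 foot [ 449.1 -266.7] [153.7 464.2] 48.5
  neck [ 404.4 -229.7] [ 88.7 371.7] 37.6 750 [ 0.4849 -0.3351  0.112 ]
wood [ 269  203   37   69 1532] zmax 0.0929 foot [459.4 -81. ] [259.3  80.3] 6.3
  neck [414.1 -87.7] [ 55.3 179.2] 87.0 468 [ 0.4632 -0.0905  0.101 ]
wood [  0 253  30  68 923] zmax 0.0815 foot [370.9 298.4] [159.3 706.8] 0.4
  neck [387.1 282.4] [161.  667.5] 3.3 127 [0.3791 0.5643 0.1151]
wood [464 283  37  58 623] zmax 0.0305 foot [ 351.3 -333.7] [543.3 130.8] 81.6
  neck [ 351.4 -333.6] [543.3 130.1] 81.7 522 [ 0.3154 -0.553   0.0286]
green 0.003 2192 [569.6 245.7] [303.2 163.3] 13.6 z 0.0177
[[403. 289.]
 [442. 131.]
 [736. 202.]
 [698. 361.]]
green 0.13 1107 [628.4 259.7] [ 55.6 194.5] 13.7 z 0.1565
[[578. 348.]
 [624. 159.]
 [678. 172.]
 [632. 361.]]
scene table z 0.0017971024143301761
wood [  0   4  41  40 738] zmax 0.328 foot [  298.6 -1116.7] [186.2  98.1] 53.6
  neck [  334.5 -1144. ] [184.8  11.3] 52.1 37 [ 0.3274 -1.1513  0.3233]
wood [ 128  134   81   68 2839] zmax 0.1005 foot [ 548.4 -338.3] [ 71.9 240.6] 76.5
  neck [ 496.1 -338.9] [ 45.3 104.6] 77.3 394 [ 0.4991 -0.3339  0.0968]
wood [ 251  155   35   63 1487] zmax 0.0906 foot [512.7 -68.7] [162.   66.8] 9.3
  neck [472.3 -87.8] [74.7 36.7] 16.4 275 [ 0.4776 -0.0849  0.0873]
green 0.003 2 [569.  306.5] [34.6  0. ] -160.8 z 0.0192
green 0.13 0 [0. 0.] [0. 0.] 0.0 z nan
  return _methods._mean(a, axis=axis, dtype=dtype,
  ret = ret.dtype.type(ret / rcount)
```

```bash
cat > m2.py <<'E'
from h import *
def axis(q):
    c,s,a=cv2.minAreaRect((q*1000).astype(np.float32)); a=a if s[0]>s[1] else a+90
    return np.round(c,1),np.round(sorted(s),1),round((a+90)%180-90,1)
def lasts(p,W,er=1):
    hsv=cv2.cvtColor(p,cv2.COLOR_RGB2HSV); X,Y,Z=np.moveaxis(W,-1,0)
    m=((hsv[...,0]>8)&(hsv[...,0]<24)&(hsv[...,1]>80)&(X>.25)&(X<.75)&(Y<.0)&(Y>-.45)&(Z>.005)&(Z<.106)).astype(np.uint8)
    m=cv2.morphologyEx(m,cv2.MORPH_OPEN,np.ones((5,5)))
    k,l,s,_=cv2.connectedComponentsWithStats(m); out=[]
    for i in range(1,k):
        if s[i,4]<800: continue
        out.append(((l==i),W[l==i]))
    return out
if __name__=="__main__":
    for n in("top","scene"):
        f=np.load(n+"0.npz"); W=world(n,cv2.medianBlur(f["d"],5))
        for m,q in lasts(f["p"],W):
            zm=np.percentile(q[:,2],98); t=q[q[:,2]>zm-.01]
            print(n,len(q),"ztop",zm.round(4),"foot",*axis(q[:,:2]),"neck",*axis(t[:,:2]))
    s=r.state(); print(s["eef_rot"].round(3) if hasattr(s["eef_rot"],"round") else s["eef_rot"],s["tcp_pos"],s["t"],s["grip_width"])
E
python3 m2.py
```

```text
top 2584 ztop 0.0984 foot [ 538.8 -348.7] [ 82.5 248.9] -10.6 neck [ 488.4 -339.8] [ 43.  105.4] -10.8
top 1525 ztop 0.0884 foot [500.1 -76.5] [ 69.1 178.1] 12.3 neck [466.1 -90.7] [38.4 75.7] 16.6
scene 2843 ztop 0.0996 foot [ 547.7 -339.2] [ 68.6 239.6] -13.9 neck [ 492.2 -338.9] [ 42.5 101.8] -13.5
scene 1471 ztop 0.0896 foot [511.1 -69.3] [ 65.3 158.6] 9.9 neck [470.6 -88.9] [37.1 68.2] 17.0
[[ 0.973  0.229 -0.   ]
 [ 0.229 -0.973  0.001]
 [ 0.    -0.001 -1.   ]] [ 0.12580089 -0.53512771  0.23083591] 0.1 0.08500237325916632
```

step_arm --increments '[[-1,[362,195,0],-0.42],[-1,[362,195,0],-0.42],[-1,[362,195,0],-0.42],[-1,[362,195,0],-0.42],[-1,[362,195,0],-0.42],[-1,[362,195,0],-0.42],[-1,[362,195,0],-0.42],[-1,[362,195,0],-0.42],[-1,[362,195,0],-0.42],[-1,[362,195,0],-0.42],[-1,[362,195,0],-0.42],[-1,[362,195,0],-0.42],[-1,[362,195,0],-0.42],[-1,[362,195,0],-0.42]]' --grip_force 60

```text
t: 1.27
tcp_pos: [0.4868, -0.341, 0.2311]
eef_rot: [[0.982, -0.189, -0.001], [-0.189, -0.982, 0.0], [-0.001, -0.0, -1.0]]
ft_force: [-0.4, 0.6, 0.2]
grip_width: 0.0857
gripper_force: 0.0
```

```bash
python3 - <<'E'
from m2 import *
P=r.camera_params("wrist"); p,d=r.camera("wrist"); save(p,"w1.png"); W=world("wrist",cv2.medianBlur(d,5),P)
for m,q in lasts(p,W):
    zm=np.percentile(q[:,2],98); t=q[q[:,2]>zm-.01]
    print(len(q),"ztop",zm.round(4),"foot",*axis(q[:,:2]),"neck",*axis(t[:,:2]))
s=r.state(); print(s["tcp_pos"],s["eef_rot"],s["t"])
E
```

```text
17604 ztop 0.0977 foot [ 533.9 -348.5] [ 82.9 235.5] -10.6 neck [ 491.1 -339.8] [ 42.2 102.8] -10.8
11452 ztop 0.0878 foot [502.5 -88.8] [ 49.3 173.6] 10.9 neck [467.1 -89.9] [40.6 75.1] 16.6
[ 0.48669384 -0.34119354  0.2312515 ] [[ 9.81868129e-01 -1.89564840e-01 -3.86230474e-04]
 [-1.89564808e-01 -9.81868204e-01  1.19289781e-04]
 [-4.01840570e-04 -4.39111286e-05 -9.99999918e-01]] 1.3167
```

View pics/w1.png

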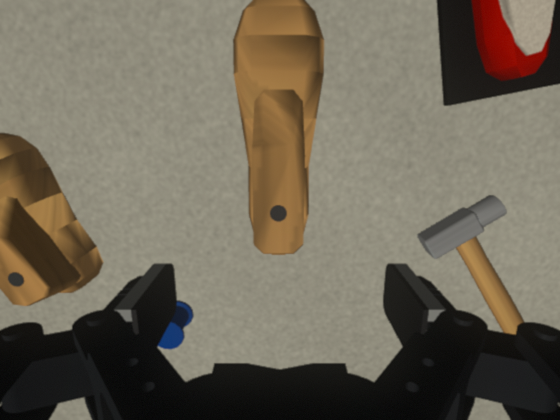

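The wrist view shows the long last centred between the fingers at column 278. The neck hole is at (278,213). The yaw agrees, with -10.7° for the last and -10.9° for the tool, so I'll descend and grip.

step_arm --increments '[[-1,[1,2,-35],0],[-1,[1,2,-70],0],[-1,[1,2,-100],0],[-1,[1,2,-125],0],[-1,[1,2,-145],0],[-1,[1,2,-158],0],[-1,[1,2,-168],0],[-1,[1,2,-168],0],[-1,[1,2,-168],0],[1,[1,2,-168],0],[1,[1,2,-168],0],[1,[1,2,-168],0],[1,[1,2,-168],0],[1,[1,2,-168],0],[1,[1,2,-168],0],[1,[1,2,-168],0],[1,[1,2,-168],0],[1,[1,2,-168],0],[1,[1,2,-168],0],[1,[1,2,-168],0]]' --grip_force 60

```text
t: 2.98
tcp_pos: [0.4892, -0.3388, 0.0642]
eef_rot: [[0.982, -0.188, 0.001], [-0.188, -0.982, -0.001], [0.001, 0.001, -1.0]]
ft_force: [-0.5, -0.9, 7.5]
grip_width: 0.0413
gripper_force: 60.1
```

step_arm --increments '[[1,[0,0,20],0],[1,[0,0,50],0],[1,[0,0,85],0],[1,[0,0,115],0],[1,[0,0,130],0],[1,[-4,20,130],0.02],[1,[-10,50,130],0.05],[1,[-16,85,130],0.08],[1,[-23,122,130],0.11],[1,[-30,160,130],0.14],[1,[-37,198,130],0.17],[1,[-44,236,130],0.2],[1,[-51,274,130],0.23],[1,[-58,312,130],0.26],[1,[-65,350,130],0.29],[1,[-72,388,130],0.32],[1,[-79,426,130],0.35],[1,[-86,464,130],0.38],[1,[-92,500,130],0.41],[1,[-94,525,130],0.424]]' --grip_force 80

```text
t: 4.65
tcp_pos: [0.3931, 0.189, 0.193]
eef_rot: [[0.972, 0.236, -0.001], [0.236, -0.972, 0.0], [-0.001, -0.0, -1.0]]
ft_force: [1.7, -0.5, -4.3]
grip_width: 0.0411
gripper_force: 82.9
```

step_arm --increments '[[1,[-1,14,-10],0],[1,[-1,17,-25],0],[1,[-1,17,-40],0],[1,[-1,17,-50],0],[1,[-1,17,-50],0],[1,[-1,17,-50],0]]'

```text
t: 5.15
tcp_pos: [0.3933, 0.2034, 0.143]
eef_rot: [[0.973, 0.233, -0.002], [0.233, -0.973, -0.001], [-0.002, 0.0, -1.0]]
ft_force: [0.3, -0.1, -4.5]
grip_width: 0.0411
gripper_force: 82.7
```

```bash
python3 - <<'E'
from m2 import *
for n in("top","scene","wrist"):
    P=r.camera_params(n); p,d=r.camera(n); save(p,n+"2.png"); W=world(n,cv2.medianBlur(d,5),P)
    np.savez(n+"2.npz",p=p,d=d,W=W)
    hsv=cv2.cvtColor(p,cv2.COLOR_RGB2HSV); X,Y,Z=np.moveaxis(W,-1,0)
    m=((hsv[...,0]>8)&(hsv[...,0]<24)&(hsv[...,1]>80)&(X>.25)&(X<.7)&(Y<.35)&(Y>.05)&(Z>.07)&(Z<.2)).astype(np.uint8)
    m=cv2.morphologyEx(m,cv2.MORPH_OPEN,np.ones((3,3))); q=W[m>0]
    print(n,len(q),"z",np.percentile(q[:,2],[2,98]).round(4),"foot",*axis(q[:,:2]))
    print(cv2.boxPoints(cv2.minAreaRect((q[:,:2]*1000).astype(np.float32))).round())
s=r.state(); print(s["tcp_pos"],s["eef_rot"],s["t"])
E
```

```text
top 1335 z [0.0966 0.1364] foot [455.3 195.9] [ 84.5 234.3] 32.3
[[334. 169.]
 [379.  98.]
 [577. 223.]
 [532. 294.]]
scene 1524 z [0.1137 0.1802] foot [492.4 224.6] [ 79.9 294. ] 16.6
[[340. 221.]
 [363. 144.]
 [645. 228.]
 [622. 305.]]
wrist 50057 z [0.119  0.1777] foot [440.6 214.5] [ 83.7 140.9] 13.5
[[362. 239.]
 [382. 157.]
 [519. 190.]
 [499. 272.]]
[0.39415754 0.2036568  0.1439665 ] [[ 9.72596470e-01  2.32497854e-01  9.24307759e-04]
 [ 2.32497600e-01 -9.72596898e-01  3.74592502e-04]
 [ 9.86070812e-04 -1.49428009e-04 -9.99999503e-01]] 5.3
```

View pics/scene2.png

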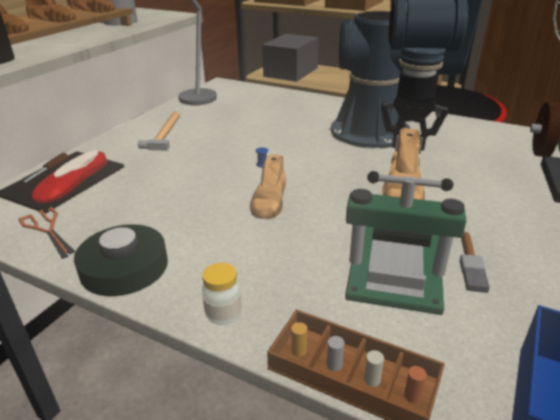

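View pics/wrist2.png

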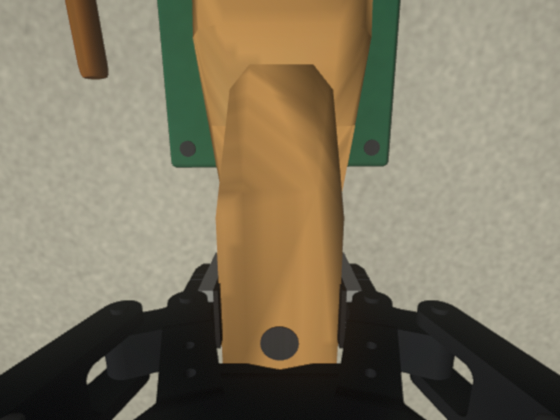

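The last is held straight in the gripper with a yaw of 13.5°, and it is high enough. The press's front bolts are at (188,149) and (371,147) in the wrist view. I'll check the lateral offset and the pitch against the earlier height profile.

```bash
python3 - <<'E'
from m2 import *
f=np.load("wrist2.npz"); W=f["W"]; p=f["p"]
def loc(q,o,a):
    c,s=np.cos(np.radians(a)),np.sin(np.radians(a)); e=q[...,:2]*1000-np.array(o); return e@np.array([[c,-s],[s,c]])
o=(628,259.8)
for u,v in((188,149),(371,147)): print("bolt press frame",loc(np.median(W[v-2:v+3,u-2:u+3],(0,1)),o,13.6).round(1),W[v,u,2].round(4))
hsv=cv2.cvtColor(p,cv2.COLOR_RGB2HSV); wood=(hsv[...,0]>8)&(hsv[...,0]<24)&(hsv[...,1]>80)&(W[...,2]>.09)
L=loc(W,o,13.6); Z=W[...,2]
top=wood&(Z>np.percentile(Z[wood],98)-.012); t=L[top]; print("neck mid y in press",np.percentile(t[:,1],[1,99]).round(1))
gr=(hsv[...,0]>60)&(hsv[...,0]<90)&(hsv[...,1]>90)&(Z<.04)&(L[...,0]<-150)&(L[...,0]>-210); print("bed edges y",np.percentile(L[gr][:,1],[.5,99.5]).round(1),np.percentile(L[gr][:,0],1))
# profile in last frame now vs before
def prof(W,m,o,a):
    l=loc(W[m],o,a); z=W[m][:,2]*1000
    return [round(float(np.median(z[(abs(l[:,1])<6)&(abs(l[:,0]-x)<4)])),1) if ((abs(l[:,1])<6)&(abs(l[:,0]-x)<4)).sum()>3 else None for x in xs]
xs=range(-10,175,15)   # x ahead of TCP
s=r.state()["tcp_pos"]*1000
print("now ",prof(W,wood,s[:2],13.5))
f=np.load("top2.npz"); W2=f["W"]; h=cv2.cvtColor(f["p"],cv2.COLOR_RGB2HSV); m=(h[...,0]>8)&(h[...,0]<24)&(h[...,1]>80)&(W2[...,2]>.07)&(W2[...,2]<.2)
print("nowtop",prof(W2,m,s[:2],13.5))
f=np.load("top0.npz"); W0=world("top",cv2.medianBlur(f["d"],5)); h=cv2.cvtColor(f["p"],cv2.COLOR_RGB2HSV); m=(h[...,0]>8)&(h[...,0]<24)&(h[...,1]>80)&(W0[...,2]>.005)
print("orig",prof(W0,m,(489.2,-338.8),-10.7)); print(s)
E
```

```text
bolt press frame [-197.7   70.5] 0.0189
bolt press frame [-196.8  -68.4] 0.019
neck mid y in press [-19.6  14.1]
bed edges y [-81.1  84. ] -209.38416889027138
now  [177.5, 177.4, 177.3, 177.3, 171.3, 156.9, 142.3, 134.4, 131.1, None, None, None, None]
nowtop [None, None, None, None, None, None, None, None, 128.8, 123.6, 119.2, 113.2, 107.0]
orig [97.5, 97.9, 97.5, 96.7, 89.8, 75.8, 63.2, 55.6, 51.0, 45.7, 40.1, 36.2, 26.1]
[394.15754438 203.656799   143.96649878]
```

The last is flat, its sole is about 79 mm up, and it is within about 2 mm of the centre line. I'll lower it to just above the bed and feed it in.

step_arm --increments '[[1,[0,1,-20],0],[1,[0,1,-40],0],[1,[0,1,-52],0],[1,[0,1,-57],0],[1,[0,1,-57],0],[1,[0,1,-57],0],[1,[9,3,-57],0],[1,[19,6,-57],0],[1,[29,8,-57],0],[1,[39,10,-57],0],[1,[49,13,-57],0],[1,[58,15,-57],0],[1,[68,17,-57],0],[1,[75,19,-57],0],[1,[82,21,-57],0],[1,[87,22,-57],0],[1,[87,22,-57],0],[1,[87,22,-57],0]]'

```text
t: 6.8
tcp_pos: [0.4807, 0.2256, 0.0862]
eef_rot: [[0.973, 0.233, -0.0], [0.233, -0.973, -0.0], [-0.0, 0.0, -1.0]]
ft_force: [-0.6, -1.3, -4.4]
grip_width: 0.0408
gripper_force: 82.8
```

```bash
python3 - <<'E'
from m2 import *
for n in("scene","wrist"):
    p,d=r.camera(n); save(p if n=="wrist" else cv2.resize(p[130:320,300:500],None,fx=3,fy=3),n+"3.png"); np.savez(n+"3.npz",p=p,d=d)
s=r.state();print(s["tcp_pos"],s["ft_force"])
E
```

```text
[0.48038293 0.22548396 0.08618279] [ 0.37087072  0.34100626 -4.42030607]
```

View pics/scene3.png

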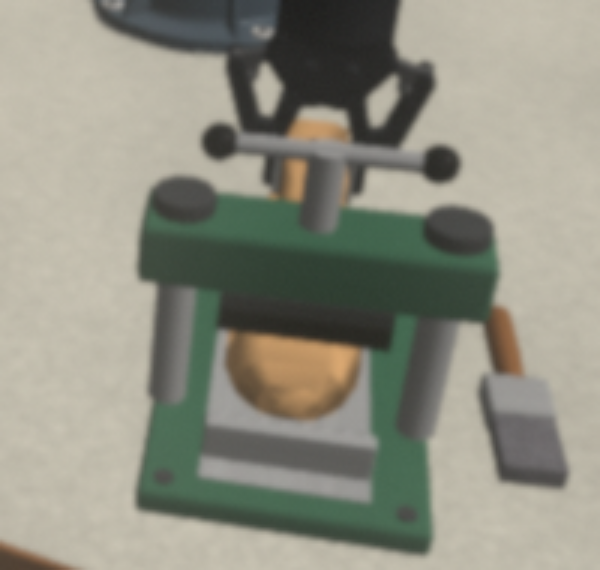

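The toe is visible behind the pad, centred, and just short of the stop bar. By kinematics it is at x ≈ +24 mm. I'll feed the rest in slowly.

step_arm --increments '[[1,[4,1,0],0],[1,[8,2,0],0],[1,[11,3,0],0],[1,[13,3,0],0],[1,[15,3.5,0],0],[1,[15,3.5,0],0],[1,[15,3.5,0],0],[1,[15,3.5,0],0]]'

```text
t: 7.57
tcp_pos: [0.4957, 0.2291, 0.0862]
eef_rot: [[0.973, 0.233, -0.0], [0.233, -0.973, -0.0], [-0.0, 0.0, -1.0]]
ft_force: [-0.8, 0.3, -5.8]
grip_width: 0.041
gripper_force: 82.8
```

step_arm --increments '[[1,[1,0.25,0],0],[1,[2,0.5,0],0],[1,[3,0.7,0],0],[1,[3,0.7,0],0],[1,[3,0.7,0],0]]'

```text
t: 7.98
tcp_pos: [0.4989, 0.2298, 0.0863]
eef_rot: [[0.973, 0.233, -0.0], [0.233, -0.973, 0.0], [-0.0, -0.0, -1.0]]
ft_force: [0.5, -0.2, -4.4]
grip_width: 0.0412
gripper_force: 82.8
```

step_arm --increments '[[1,[1,0.25,0],0],[1,[2,0.5,0],0],[1,[2,0.5,0],0],[1,[2,0.5,0],0]]'

```text
t: 8.32
tcp_pos: [0.5009, 0.2303, 0.0863]
eef_rot: [[0.973, 0.233, 0.0], [0.233, -0.973, -0.0], [0.0, 0.0, -1.0]]
ft_force: [0.1, 0.5, -5.8]
grip_width: 0.0409
gripper_force: 82.8
```

step_arm --increments '[[1,[1,0.25,0],0],[1,[2,0.5,0],0],[1,[2,0.5,0],0],[1,[2,0.5,0],0]]'

```text
t: 8.65
tcp_pos: [0.5019, 0.2305, 0.0859]
eef_rot: [[0.973, 0.233, -0.003], [0.233, -0.973, -0.001], [-0.003, 0.0, -1.0]]
ft_force: [-4.7, -1.2, -3.6]
grip_width: 0.0411
gripper_force: 82.9
```

step_arm --increments '[[1,[1,0.25,0],0],[1,[2,0.5,0],0],[1,[2,0.5,0],0],[1,[2,0.5,0],0]]'

```text
t: 8.98
tcp_pos: [0.502, 0.2306, 0.0855]
eef_rot: [[0.973, 0.233, -0.007], [0.233, -0.973, -0.002], [-0.007, 0.001, -1.0]]
ft_force: [-13.7, -3.5, 2.1]
grip_width: 0.041
gripper_force: 83.7
```

```bash
python3 - <<'E'
from m2 import *
p,d=r.camera("scene"); save(cv2.resize(p[130:320,300:500],None,fx=3,fy=3),"scene4.png")
W=world("scene",d); 
c,s=.972,.235; e=W[...,:2]*1000-np.array([628,259.8]); x=e[...,0]*c+e[...,1]*s; y=-e[...,0]*s+e[...,1]*c; z=W[...,2]*1000
for u in(390,397,404): print([(v,int(x[v,u]),int(y[v,u]),int(z[v,u])) for v in range(244,292,3)])
print(r.state()["tcp_pos"])
E
```

```text
[(244, -1, -14, 65), (247, 5, -14, 63), (250, 11, -13, 61), (253, 19, -13, 60), (256, 22, -12, 55), (259, 30, -11, 54), (262, 33, -11, 50), (265, 39, -10, 48), (268, 44, -10, 45), (271, 51, -9, 44), (274, 60, -9, 45), (277, 60, -8, 38), (280, 58, -7, 29), (283, 61, -7, 25), (286, 64, -6, 20), (289, 69, -5, 18)]
[(244, 0, -2, 68), (247, 4, -1, 64), (250, 10, -1, 62), (253, 18, 0, 61), (256, 22, 0, 57), (259, 27, 0, 55), (262, 35, 0, 54), (265, 38, 1, 50), (268, 43, 1, 47), (271, 48, 2, 44), (274, 56, 2, 44), (277, 59, 3, 40), (280, 60, 4, 34), (283, 61, 4, 27), (286, 57, 6, 17), (289, 67, 6, 19)]
[(244, -3, 10, 68), (247, 4, 10, 66), (250, 7, 11, 62), (253, 15, 11, 61), (256, 21, 12, 59), (259, 25, 12, 55), (262, 31, 13, 53), (265, 37, 13, 51), (268, 40, 14, 47), (271, 44, 14, 43), (274, 54, 14, 45), (277, 61, 15, 43), (280, 61, 15, 37), (283, 59, 17, 28), (286, 60, 17, 22), (289, 63, 18, 17)]
[0.50200409 0.23054861 0.08552076]
```

View pics/scene4.png

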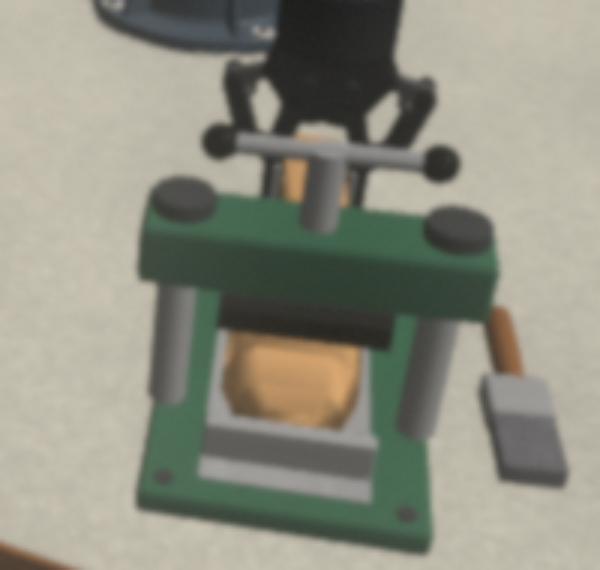

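Contact with the stop is confirmed: 14 N along the feed, and the toe at the bar's front edge, centred. I'll back off slightly, set it down and release.

step_arm --increments '[[1,[-3,-0.7,0],0],[1,[-5,-1.2,0],0],[1,[-5,-1.2,-2],0],[1,[-5,-1.2,-3],0],[1,[-5,-1.2,-4],0],[1,[-5,-1.2,-4],0],[1,[-5,-1.2,-4],0]]'

```text
t: 9.62
tcp_pos: [0.5002, 0.2302, 0.0824]
eef_rot: [[0.973, 0.233, 0.001], [0.233, -0.973, 0.0], [0.001, -0.0, -1.0]]
ft_force: [0.4, 0.1, -4.5]
grip_width: 0.0407
gripper_force: 82.9
```

step_arm --increments '[[1,[0,0,-0.7],0],[1,[0,0,-1.2],0],[1,[0,0,-1.2],0],[1,[0,0,-1.2],0]]'

```text
t: 9.95
tcp_pos: [0.5002, 0.2302, 0.0822]
eef_rot: [[0.973, 0.233, 0.001], [0.233, -0.973, 0.0], [0.001, -0.0, -1.0]]
ft_force: [-5.3, -2.2, 9.9]
grip_width: 0.0412
gripper_force: 84.7
```

step_arm --increments '[[1,[0,0,-0.7],0],[1,[0,0,-1.2],0],[1,[0,0,-1.2],0],[1,[0,0,-1.2],0]]'

```text
t: 10.28
tcp_pos: [0.5002, 0.2301, 0.0821]
eef_rot: [[0.973, 0.233, 0.001], [0.233, -0.973, 0.0], [0.001, -0.0, -1.0]]
ft_force: [-10.4, -6.3, 25.5]
grip_width: 0.041
gripper_force: 86.6
```

step_arm --increments '[[1,[0,0,1.5],0],[1,[0,0,1.5],0],[-0.3,[0,0,1.5],0],[-0.6,[0,0,1.5],0],[-1,[0,0,1.5],0],[-1,[0,0,1.5],0],[-1,[0,0,1.5],0],[-1,[0,0,1.5],0],[-1,[0,0,1.5],0],[-1,[0,0,1.5],0],[-1,[0,0,1.5],0],[-1,[0,0,15],0],[-1,[0,0,40],0],[-1,[-10,-2,75],0],[-1,[-20,-5,110],0],[-1,[-40,-9,140],0],[-1,[-55,-13,160],0],[-1,[-55,-13,160],0],[-1,[-55,-13,160],0]]'

```text
t: 11.87
tcp_pos: [0.4449, 0.2172, 0.2409]
eef_rot: [[0.973, 0.233, 0.002], [0.233, -0.973, 0.001], [0.002, -0.0, -1.0]]
ft_force: [-0.6, -0.8, -0.2]
grip_width: 0.0855
gripper_force: 0.0
```

```bash
python3 - <<'E'
from m2 import *
P=r.camera_params("wrist"); p,d=r.camera("wrist"); save(p,"w5.png"); W=world("wrist",cv2.medianBlur(d,5),P)
hsv=cv2.cvtColor(p,cv2.COLOR_RGB2HSV); c,s=np.cos(np.radians(13.6)),np.sin(np.radians(13.6))
e=W[...,:2]*1000-np.array([628,259.8]); L=np.stack([e[...,0]*c+e[...,1]*s,-e[...,0]*s+e[...,1]*c],-1); Z=W[...,2]*1000
m=(hsv[...,0]>8)&(hsv[...,0]<24)&(hsv[...,1]>80)&(Z>22)&(Z<125)&(abs(L[...,1])<70)&(L[...,0]>-260)
m=cv2.morphologyEx(m.astype(np.uint8),cv2.MORPH_OPEN,np.ones((5,5)))>0
q=L[m]; print("heel x",np.percentile(q[:,0],.3),"y range",np.percentile(q[:,1],[.5,99.5]))
zm=np.percentile(Z[m],98); t=m&(Z>zm-10); print("top",zm,"neck in press frame",*axis(L[t]/1000))
for x in range(-185,-120,15): print(x, np.median(Z[t&(abs(L[...,0]-x)<4)]))
S=r.state(); print(S["tcp_pos"],S["t"],S["ft_force"],S["grip_width"])
p,d=r.camera("top"); 
for mm,q in lasts(p,world("top",cv2.medianBlur(d,5))): print("remaining",*axis(q[:,:2]))
E
```

```text
heel x -200.7567418149339 y range [-36.62643018  38.28057054]
top 115.77139988251773 neck in press frame [-129.4    1.1] [ 42.2 103.8] -0.4
-185 110.63903212786607
-170 115.40162158170534
-155 115.47357704899397
-140 115.4831740543909
-125 115.46672577610029
[0.44493081 0.21713933 0.23972781] 11.9167 [ 0.41372563  0.63085356 -0.54248865] 0.08575827458967139
remaining [500.3 -77.8] [ 69.  177.5] 14.1
```

View pics/w5.png

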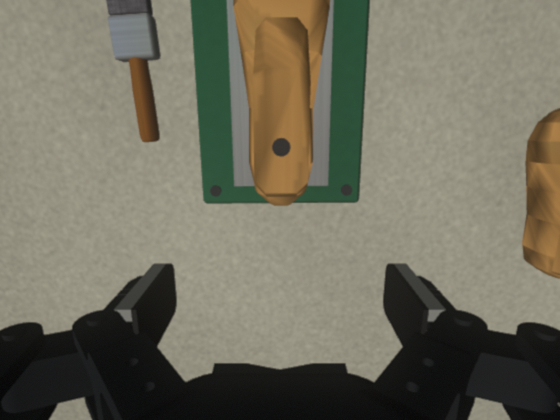

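The picture shows the last straight and centred on the bed, with its heel at (281,203). It is level and within 1° of the press axis. The short last hasn't moved, and the gripper is clear.

```bash
python3 -c "
from bench import r
print(r.close_job())"
```

```text
the job is handed in; nothing more can be done
None
```

The long last lies flat and centred on the press bed with its toe about 2 mm off the stop bar, the gripper is clear, and the short last is where it was; I handed the job in at about 12 s (no verdict was returned).

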